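# Hang a slide basket in the wash trough

## Task

Hang the slide basket that stands on the bench inside the grey wash trough: hook its bent lip over the top edge of the white drop-in divider, near the middle of that edge and with the slides hanging in the compartment that has the drain tap, and press it fully home so that the lip sits right down on the edge. Then, still hooked, slide it along the divider until its side rests against the side wall that carries the tap, and let go. The divider stands wherever it was last left, so find it by eye or by feel; press and push gently, and leave the other basket, the bottles and the slide tray alone.

Things in the scene. Friction and masses are not known exactly. Their poses are not given: they have to be found in the camera images.
- trough: Open grey PVC wash trough, fixed: 302 (x) by 190 (y) by 115 mm high outside, walls and floor 6 mm. Origin: centre of its underside, z up. Drain tap low outside its -y side wall (inner face y = -89 mm), at x = -100 mm, standing out 36 mm. A firm 6 mm white divider crosses it, square to x, top edge z = 118 mm, ears over the side rims; its -x face is anywhere from x = 3 to 57 mm: not measured, to be seen or felt.
- basket_grip (a point): Centre of the black upright grip of the loose basket (0.25 to 0.4 kg, steel), 126 mm above its underside. Axes: x to the hook side, y along its width, z up. Grip: 12 (x) by 40 (y) by 42 mm high, topmost part. Below it a flat back sheet, 86 wide (y), 97 high, its hook-side face 1.25 mm to +x of this point; on the sheet's -x side a slide cage 86 wide, 50 deep, 34 mm high.
- lip: The loose basket's back sheet and bent lip, one piece; lip 70 mm wide (y). Origin: mid-width, where the underside of the lip's flat meets the sheet's hook-side face: 31 mm below and 1.25 mm to +x of basket_grip, same axes. Flat: 11 mm out. Hung, its axes are the trough's; home, the origin is level with the divider's top edge, on its -x face; against the side wall it is at y = -46 mm.
- tongue: Sprung tongue of the lip, bent down from the flat's outer edge. Origin: its bend, 7.5 mm to +x of lip's. 12 mm below the flat it leaves 4.5 mm to the back sheet, so it clamps the 6 mm divider; it flares below, ending 23 mm under the flat, mouth 8 mm. It goes down on the divider's +x side. Spreading it takes 8 to 18 N, the rest of the way 4 to 11 N, then a steep rise at the seat; sliding along takes 4 to 12 N.
- hung: The other slide basket, same shape, already hanging inside the trough's +x end wall, clear of the divider. Origin: centre of its cage's underside; its grip's centre is 126 mm above.
- dropper: Small white dropper bottle, 34 mm across and about 75 mm high, standing on the bench. Origin at the centre of its underside.
- stain: Amber stain bottle with black cap, 64 mm across and 130 mm high, standing on the bench. Origin at the centre of its underside.
- slide_tray: Flat blue slide tray, 100 by 210 by 16 mm, lying on the bench. Origin at the centre of its underside.

How it is judged (in metres and radians):
On the way:
1. the basket is hooked over the divider, its lip fully down on the top edge (within 1.5 mm), at least 15 mm clear of the tap-side wall (z of lip in the frame of trough between 0.1155 and 0.1195 m and x of trough in the frame of lip between -0.065 and 0.002 m and angle between lip's own z axis and vertical below 0.05 rad and angle between the x axis of lip and the x axis of trough, either way round below 0.06 rad and contact force between tongue and anything else above 1 N and y of lip in the frame of trough between -0.031 and 0.05 m), for 0.2 s.
At the end, for the whole second after the job is handed in: the basket hangs still and upright (tilt below 0.05 rad, square to the divider within 0.06 rad), slides in the tap's compartment, its tongue clamping the divider, its lip fully down on the divider's top edge (within 1.5 mm) and its side against the tap-side wall (gap under 1.5 mm) (z of lip in the frame of trough between 0.1155 and 0.1195 m and x of trough in the frame of lip between -0.065 and 0.002 m and angle between lip's own z axis and vertical below 0.05 rad and angle between the x axis of lip and the x axis of trough, either way round below 0.06 rad and contact force between tongue and anything else above 1 N and y of lip in the frame of trough between -0.049 and -0.0445 m and linear speed of lip below 0.01 m/s); the robot touches nothing.
It fails at once if the basket's bent sheet (back and lip) is pressed on the divider too hard (contact force between lip and anything else above 45 N).
It fails at once if the basket is shoved against the trough too hard (contact force between basket and trough above 25 N).
It fails at once if the other basket is disturbed (distance of hung from where it was at the start of the episode above 0.008 m).
It fails at once if a bottle or the slide tray is disturbed (distance of any of dropper, stain, slide_tray from where it was at the start of the episode above 0.015 m).
It also fails if it takes over 70 s, if anything falls off the work surface, if the arm or the gripper's body presses on something with over 40 N, if the wrist force passes 120 N, or if a joint passes its speed limit or range.

## Robot

A 7-joint arm with a two-finger parallel gripper is mounted at the origin on the work surface. World frame = base frame: x ahead of the robot, y to its left, z up, the work surface at z = 0. Lengths are in mm, angles in rad, forces in N, time in s.
With the tool pointing down it reaches from about 400 to 875 mm from the base axis. Payload 4.4 kg.
Tool frame: the origin (TCP) lies midway between the tips of the shut fingers; the grasp point (between the pads) lies 19 mm behind it; z points along the fingers, y is the line along which they close (so a half turn about z gives the same grasp; the last joint's range is limited). The gripper opens to 85 mm and grips with 20 to 120 N. Pads are 22 mm wide; open, the fingers measure 114 mm over their backs; the gripper's body (76 mm by 85 mm) begins 54 mm behind the grasp point. The pads swing forward as they close: fully open they stand 13 mm farther back than shut.
Start: joints at [-1.303, 0.628, 0.038, 1.517, -0.027, 0.996, -0.02], TCP at [212.94, 614.145, 231.313] pointing down, gripper open.
Joint ranges: [-3.06, 3.06], [-0.37, 2.12], [-1.25, 1.32], [0.18, 2.47], [-1.1, 4.24], [0.23, 1.98], [-2.94, 2.94]. Speed limits (rad/s): [2.57, 2.57, 3.14, 3.14, 3.14, 3.14, 3.14].

## Interface

Orientations are given as [roll, pitch, yaw] about the fixed x, y, z axes, in that order (R = Rz(yaw) Ry(pitch) Rx(roll)).
In Python, from cell import ctrl gives the robot as it stands. The module is installed in compiled form; this text tells all that it offers.
- The arm moves only by the tool step_arm, never from a script. Its argument "commands" is one flat list of numbers, 7 for each row, row after row: the shift along the tool's x, y, z in cm, then the turn, a rotation vector about the tool's x, y, z in rad, then the opening, from 0 (shut) to 1 (fully open). A call has 1 to 10 rows; each row is the pose to reach, as a shift and turn from the pose commanded when the call began, along the tool's axes at that moment; what a row does not reach only later rows make up. A row lasts 1/10 s, in which the tool goes at most 50 mm and 8.59 degrees, less where a joint would pass 70% of its speed; a pose out of reach is approached as far as the arm can. A call with a gripper value outside its range is refused whole. The fingers move at their own pace and stop on an object; the grip force is fixed at half the most. Time passes only in rows, so rows that repeat a pose let the fingers close. It gives the time, the measured TCP pose, the force, the opening and the grip force at its end, in the units of the state.
- ctrl.read_state(): the state, without advancing time (a new reading comes with each control period).
- ctrl.get_image(name): name is "side" or "top" or "wrist"; returns a dict with "image" (420x560x3 uint8, red, green, blue), "range_z" (420x560 float32, mm along the optical axis (not along the pixel's ray), 0 where there is no reading), "vfov" (degrees; the focal length in pixels is half the picture's height over the tangent of half this angle, whatever the lens; pixels are square), "cx", "cy" (the principal point, pixels), "world_to_cam" (4x4, takes a point from world to camera coordinates). Camera axes: x right, y down, z forward; pixel columns grow to the right and rows downward; lengths in mm; the calibration is good to about 2 mm. A picture is of the moment at which its call begins.
- ctrl.finish_job(): hands the job in; it is judged then, once.
The state is a dict: "clock": time; "qpos": joint angles; "qd": joint speeds; "tau": joint torques, N m; "eef_pos": TCP position; "tool_rot": TCP orientation; "force": force on the tool from outside, world axes, zero at the start; "torque": the same for the moment, N m; "width": finger opening in mm; "gripper_force": force on a finger pad.
Only numpy, scipy, OpenCV 4.12 (cv2) and the standard library are available. Lean on these libraries where they do the work, as an engineer would, in place of code of your own. Each camera call takes 0.05 s, during which the arm holds its last target. There are 200 camera calls.

## Working session

There is one attempt and no reset: what is moved stays moved. The work goes in short steps, Python scripts to look and compute and a tool call to move; the robot and the scene stay as the last step left them, time stands still between calls to the robot, and variables do not carry over. Pictures are saved under pics/ and viewed, at most 10 in all, crops included, and the job is handed in when it is done.

Besides the shell and the picture viewer there is one more tool, called after ">>>" in YAML: its name, and indented under it one key for each argument. step_arm: Moves the arm, as the interface text tells. Its arguments: {"type":"object","properties":{"commands":{"type":"array"}},"required":["commands"]}

```bash
mkdir -p pics; cat > h.py <<'E'
import numpy as np, cv2
from cell import ctrl
from scipy.spatial.transform import Rotation as R
def grab(n,tag):
    d=ctrl.get_image(n); np.savez(f'pics/{tag}.npz',**d); cv2.imwrite(f'pics/{tag}.png',d['image'][:,:,::-1]); return d
def load(tag): return dict(np.load(f'pics/{tag}.npz'))
def cloud(d):
    f=210/np.tan(np.radians(float(d['vfov']))/2); v,u=np.mgrid[0:420,0:560]; z=d['range_z']
    c=np.stack([(u-d['cx'])/f*z,(v-d['cy'])/f*z,z,np.ones_like(z)],-1)
    w=c@np.linalg.inv(d['world_to_cam']).T; w=w[...,:3]; w[z<=0]=np.nan; return w
def st():
    s=ctrl.read_state(); print({k:(np.round(v,3).tolist() if not isinstance(v,dict) else v) for k,v in s.items() if k not in('qd','tau')}); return s
E
python3 - <<'E'
from h import *
st()
a=grab('top','t0');b=grab('side','s0')
cv2.imwrite('pics/both.png',np.vstack([cv2.resize(a['image'],(400,300)),cv2.resize(b['image'],(400,300))])[:,:,::-1])
for d in(a,b): print(np.linalg.inv(d['world_to_cam']).round(2),d['vfov'])
E
```

```text
{'clock': 0.0, 'qpos': [-1.303, 0.629, 0.038, 1.518, -0.027, 0.996, -0.02], 'eef_pos': [212.711, 613.536, 230.371], 'tool_rot': [-3.14, 0.0, 2.808], 'force': [-0.434, 0.001, 0.579], 'torque': [-0.047, 0.049, -0.015], 'gripper_force': 0.0, 'width': 85.495}
[[ 0.00000e+00 -9.80000e-01  1.90000e-01  4.23940e+02]
 [-1.00000e+00 -1.00000e-02 -2.00000e-02  7.46400e+01]
 [ 2.00000e-02 -1.90000e-01 -9.80000e-01  1.15541e+03]
 [ 0.00000e+00  0.00000e+00  0.00000e+00  1.00000e+00]] 44.76507884060109
[[ 9.8000e-01 -1.1000e-01  1.6000e-01  4.7507e+02]
 [-1.9000e-01 -5.2000e-01  8.3000e-01 -7.0484e+02]
 [-1.0000e-02 -8.5000e-01 -5.3000e-01  5.8510e+02]
 [ 0.0000e+00  0.0000e+00  0.0000e+00  1.0000e+00]] 45.096056467072316
```

View pics/t0.png

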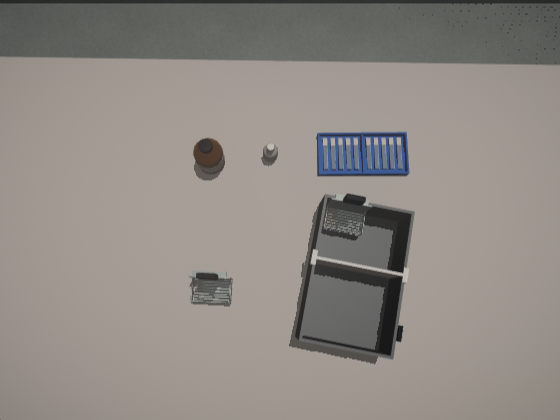

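View pics/s0.png

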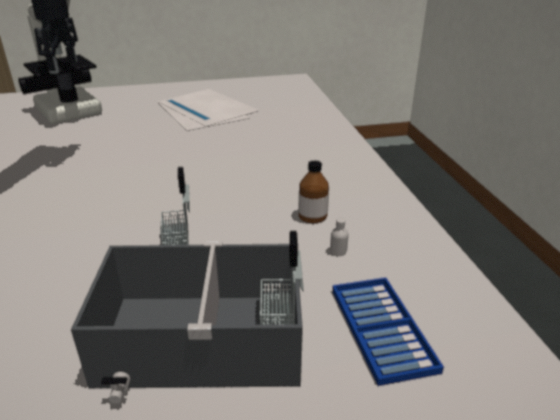

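The top view shows the trough at right (tap at (400,333), divider from (314,258) to (406,275)), and the loose basket at (210,288) with its grip at (207,276), hook towards +x. Now I'll measure with the range data.

```bash
python3 - <<'E'
from h import *
for t in('t0','s0'):
    d=load(t); w=cloud(d); im=d['image'].astype(int); z=w[...,2]; x=w[...,0]; y=w[...,1]
    print(t,'table z',np.nanmedian(z[(x>200)&(x<300)]))
    m=(z>110)&(z<124)&(x>280)&(x<700)&(y<60)&(y>-300)
    P=w[m][:,:2].astype(np.float32); r=cv2.minAreaRect(P); print('rim',len(P),r, cv2.boxPoints(r).round(0).tolist())
    wh=m&(im.min(-1)>110); Q=w[wh]; 
    rr=cv2.minAreaRect(Q[:,:2].astype(np.float32)); print('div',len(Q),np.median(Q[:,2]),rr,Q.mean(0),cv2.boxPoints(rr).round(0).tolist())
    for y0,y1,n in((60,300,'loose'),(-300,60,'hung')):
        g=(z>130)&(z<160)&(y>y0)&(y<y1)&(x<900)&(im.max(-1)<70)&(x>350)
        G=w[g]
        if len(G)>5:
            print(n,len(G),G.mean(0).round(1),G.max(0).round(1),G.min(0).round(1),cv2.minAreaRect(G[:,:2].astype(np.float32)))
E
```

```text
t0 table z -0.015857187613391943
rim 1925 ((474.67462158203125, -119.34171295166016), (199.39488220214844, 307.2789001464844), 79.24061584472656) [[305.0, -189.0], [607.0, -246.0], [644.0, -50.0], [342.0, 7.0]]
div 731 117.04343400445737 ((475.7181396484375, -119.08370971679688), (199.6737823486328, 304.3932189941406), 77.47994995117188) [ 520.6037665  -115.03923628  116.88550644] [[305.0, -184.0], [603.0, -250.0], [646.0, -55.0], [349.0, 11.0]]
loose 181 [549.5 188.6 141.6] [749.8 209.2 152. ] [460.4 165.5 130. ] ((604.244873046875, 194.4069366455078), (290.4241943359375, 38.75943374633789), 3.8737661838531494)
hung 68 [ 615.7 -105.   144.5] [626.9 -88.8 159.8] [ 611.2 -125.4  130.3] ((615.4143676757812, -106.1268081665039), (38.248600006103516, 8.564009666442871), 66.73070526123047)
s0 table z 1.1719858604832893
rim 3846 ((474.92730712890625, -118.58784484863281), (202.35826110839844, 307.504150390625), 78.96509552001953) [[305.0, -188.0], [606.0, -247.0], [645.0, -49.0], [343.0, 10.0]]
div 1008 118.25164209386011 ((475.02850341796875, -118.06880187988281), (201.30056762695312, 307.504150390625), 78.96509552001953) [ 495.89025    -121.3240815   117.85585621] [[305.0, -187.0], [607.0, -246.0], [645.0, -49.0], [343.0, 10.0]]
loose 122 [559.9 180.5 138.9] [748.  204.3 149.3] [461.6 163.9 130.3] ((604.1414184570312, 189.9488525390625), (287.2944030761719, 31.722900390625), 4.190377712249756)
hung 135 [ 616.4 -125.2  144.8] [ 622.2 -104.4  159.8] [ 611.5 -129.7  130.2] ((618.5267944335938, -117.40367889404297), (24.737516403198242, 10.474186897277832), 81.18932342529297)
```

```bash
python3 - <<'E'
from h import *
c=np.array([474.8,-119]);a=np.radians(-10.9);Rt=np.array([[np.cos(a),-np.sin(a)],[np.sin(a),np.cos(a)]])
for t in('t0','s0'):
    d=load(t); w=cloud(d); im=d['image'].astype(int); z=w[...,2]; x=w[...,0]; y=w[...,1]
    l=(w[...,:2]-c)@Rt
    m=(z>113)&(z<122)&(abs(l[...,0])<75)&(abs(l[...,1])<80)&(im.min(-1)>90)
    L=l[m]; print(t,len(L),'div tf x mean/std',L[:,0].mean(),L[:,0].std(),np.percentile(L[:,0],[3,97]),'slope',np.polyfit(L[:,1],L[:,0],1),'z',z[m].mean())
    # rim long sides slopes
    for s in(-1,1):
        k=(z>110)&(z<119)&(abs(l[...,1]-s*92)<9)&(abs(l[...,0])<140)&(im.min(-1)<120); L2=l[k]; print(s,len(L2),np.polyfit(L2[:,0],L2[:,1],1), np.percentile(L2[:,1],[3,97]))
    for s in(-1,1):
        k=(z>110)&(z<119)&(abs(l[...,0]-s*148)<9)&(abs(l[...,1])<85); L2=l[k]; print('x',s,len(L2),np.polyfit(L2[:,1],L2[:,0],1), np.percentile(L2[:,0],[3,97]))
    g=(z>115)&(z<160)&(y>100)&(y<300)&(x<520)&(x>400)&(im.max(-1)<75); G=w[g]
    print('grip',len(G),np.median(G,0).round(1),np.percentile(G,[2,98],axis=0).round(1),cv2.minAreaRect(G[:,:2].astype(np.float32)))
    g=(z>20)&(z<110)&(y>100)&(y<300)&(x<540)&(x>380); G=w[g]; print('basket',len(G),cv2.minAreaRect(G[:,:2].astype(np.float32)))
    g=(z>88)&(z<100)&(y>100)&(y<300)&(x<540)&(x>380);G=w[g]; print('lipflat',len(G),np.median(G,0),cv2.minAreaRect(G[:,:2].astype(np.float32)))
d=load('t0');cv2.imwrite('pics/c0.png',cv2.resize(d['image'][250:320,170:260,::-1],None,fx=7,fy=7,interpolation=cv2.INTER_CUBIC))
E
```

```text
t0 230 div tf x mean/std 14.208074968283675 1.7419485205256837 [11.43903878 17.07511458] slope [1.20474868e-05 1.42080651e+01] z 117.89736126339602
-1 423 [ 3.67479366e-04 -9.14612980e+01] [-94.93721297 -88.60996124]
1 390 [-3.96272010e-04  9.20518961e+01] [88.86827644 95.03077526]
x -1 277 [-1.56290273e-03 -1.50577178e+02] [-153.55566936 -147.74366301]
x 1 237 [3.69806560e-03 1.44837867e+02] [139.66821994 152.04185803]
grip 139 [466.2 185.  146. ] [[460.2 165.6 118.8]
 [472.1 204.1 150.3]] ((466.0722351074219, 185.00515747070312), (39.68080139160156, 11.978156089782715), 87.93254089355469)
basket 421 ((446.5077819824219, 186.1177978515625), (85.87744140625, 63.395999908447266), 87.66145324707031)
lipflat 128 [474.29886663 177.43807444  96.90477049] ((471.6073913574219, 185.423828125), (84.04962158203125, 13.247969627380371), 88.00631713867188)
s0 347 div tf x mean/std 15.095444601100166 1.950446544818941 [11.73358377 17.8421603 ] slope [-1.08209865e-03  1.50876792e+01] z 118.34177027993734
-1 1337 [-1.11243687e-03 -9.31452180e+01] [-98.91095876 -88.37243897]
1 750 [3.33890618e-04 9.05365330e+01] [87.84451496 94.5415359 ]
x -1 476 [-1.60128568e-04 -1.49278241e+02] [-153.18709975 -146.68496485]
x 1 355 [3.55576517e-02 1.46944896e+02] [140.55856969 152.94616087]
grip 119 [466.8 167.8 139. ] [[461.8 164.3 116.5]
 [471.5 194.7 148.7]] ((467.0385437011719, 179.65379333496094), (31.89182472229004, 10.123769760131836), 87.58039855957031)
basket 566 ((447.4237060546875, 186.94662475585938), (92.01777648925781, 63.28593826293945), 87.72053527832031)
lipflat 102 [473.16755516 167.2654673   98.44601041] ((472.2668151855469, 181.39508056640625), (79.24954223632812, 13.517284393310547), 87.0797348022461)
```

View pics/c0.png

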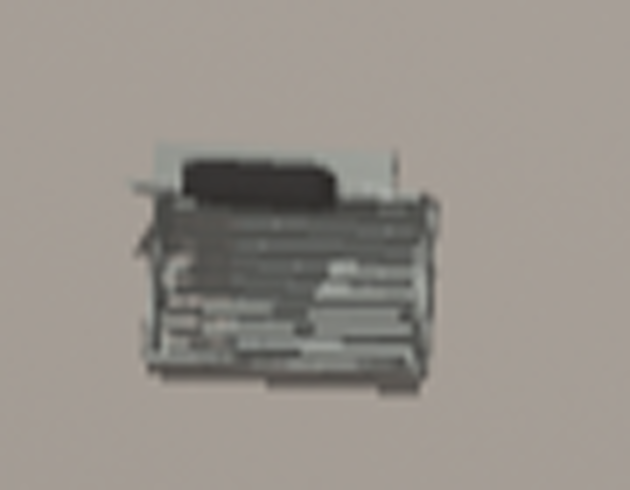

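```bash
cat >> h.py <<'E'
def rel(p0,r0,p1,r1):
    A=R.from_euler('xyz',r0);B=R.from_euler('xyz',r1)
    print('shift cm',(A.inv().apply(np.array(p1)-p0)/10).round(3),'turn',(A.inv()*B).as_rotvec().round(4))
E
python3 - <<'E'
from h import *
rel([212.94,614.145,231.313],[-np.pi,0,2.808],[466.3,185,200],[-np.pi,0,np.radians(87.9)])
E
```

```text
shift cm [-37.991 -32.253   3.131] turn [-0.      0.      1.2739]
```

>>> step_arm:
  commands: [-38.0,-32.25,3.1,0,0,1.274,0.6,-38.0,-32.25,3.1,0,0,1.274,0.6,-38.0,-32.25,3.1,0,0,1.274,0.6,-38.0,-32.25,3.1,0,0,1.274,0.6,-38.0,-32.25,3.1,0,0,1.274,0.6,-38.0,-32.25,3.1,0,0,1.274,0.6,-38.0,-32.25,3.1,0,0,1.274,0.6,-38.0,-32.25,3.1,0,0,1.274,0.6,-38.0,-32.25,3.1,0,0,1.274,0.6,-38.0,-32.25,3.1,0,0,1.274,0.6]

```text
clock: 1.1
eef_pos: [466.8, 183.2, 200.0]
tool_rot: [-3.141, 0.0, 1.533]
force: [0.6, -0.3, -0.8]
width: 51.0
gripper_force: 0.0
```

```bash
python3 - <<'E'
from h import *
s=st(); rel(s['eef_pos'],s['tool_rot'],[466.3,185,200],[-np.pi,0,np.radians(87.9)])
d=grab('wrist','w1')
E
```

```text
{'clock': 1.1, 'qpos': [-0.697, 0.487, 0.384, 1.967, -0.264, 0.736, -0.194], 'eef_pos': [466.817, 183.195, 200.031], 'tool_rot': [-3.141, 0.0, 1.533], 'force': [0.611, -0.279, -0.759], 'torque': [0.067, -0.017, -0.011], 'gripper_force': 0.0, 'width': 50.994}
shift cm [ 0.178 -0.059  0.003] turn [-0.0002  0.0003 -0.0016]
```

View pics/w1.png

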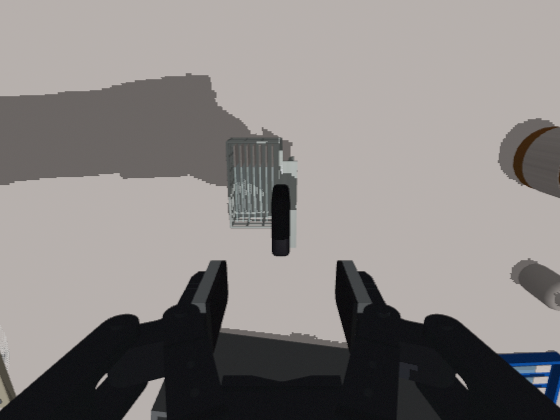

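The wrist view shows the grip at (281,220) between the fingers, lip to its right at (294,205), cage to its left. I'll refine position from this view.

```bash
python3 - <<'E'
from h import *
d=load('w1'); w=cloud(d); im=d['image'].astype(int); z=w[...,2];v,u=np.mgrid[0:420,0:560]
b=(u>220)&(u<310)&(v>130)&(v<262)
for n,m in(('gripall',b&(z>112)&(z<155)),('griptop',b&(z>143)&(z<152)),('lipflat',b&(z>92)&(z<100)),('all',b&(z>12)&(z<105))):
    G=w[m]; print(n,len(G),np.median(G,0).round(1),np.percentile(G,[2,98],axis=0).round(1).tolist(),cv2.minAreaRect(G[:,:2].astype(np.float32)))
st()
E
```

```text
gripall 1254 [467.3 191.4 146.3] [[461.5, 168.2, 117.4], [473.2, 205.8, 147.9]] ((467.1551818847656, 186.3453826904297), (39.40660095214844, 11.957054138183594), 88.10322570800781)
griptop 1051 [467.1 187.6 146.5] [[461.4, 168.0, 143.7], [472.9, 205.0, 147.9]] ((467.25958251953125, 186.28746032714844), (39.40358352661133, 11.505009651184082), 87.31829071044922)
lipflat 875 [475.6 203.4  97.3] [[467.6, 152.4, 96.0], [479.7, 224.9, 98.6]] ((472.8906555175781, 185.25509643554688), (86.36048889160156, 12.88928508758545), 87.76000213623047)
all 3180 [442.2 195.9  28.7] [[416.3, 144.8, 12.5], [478.9, 229.2, 98.2]] ((447.58636474609375, 186.29608154296875), (86.4616928100586, 63.5393180847168), 87.75840759277344)
{'clock': 1.15, 'qpos': [-0.685, 0.488, 0.393, 1.967, -0.26, 0.734, -0.189], 'eef_pos': [471.878, 173.054, 200.388], 'tool_rot': [3.137, 0.006, 1.521], 'force': [3.47, -6.522, 0.158], 'torque': [-0.409, -0.278, -0.038], 'gripper_force': 0.0, 'width': 51.163}
```

>>> step_arm:
  commands: [0.1,0.07,0,0,0,0,0.6,0.1,0.07,0,0,0,0,0.6,0.1,0.07,0,0,0,0,0.6,0.1,0.07,0,0,0,0,0.6,0.1,0.07,3,0,0,0,0.6,0.1,0.07,5.5,0,0,0,0.6,0.1,0.07,7.5,0,0,0,0.6,0.1,0.07,9.0,0,0,0,0.6,0.1,0.07,9.0,0,0,0,0.6,0.1,0.07,9.0,0,0,0,0.6]

```text
clock: 2.15
eef_pos: [466.8, 186.7, 110.5]
tool_rot: [-3.141, -0.0, 1.535]
force: [0.4, -0.5, -0.1]
width: 51.5
gripper_force: 0.0
```

```bash
python3 - <<'E'
from h import *
s=st()
E
```

```text
{'clock': 2.15, 'qpos': [-0.635, 0.627, 0.295, 2.04, -0.35, 0.522, -0.122], 'eef_pos': [466.795, 186.669, 110.491], 'tool_rot': [-3.141, -0.0, 1.535], 'force': [0.372, -0.544, -0.129], 'torque': [-0.015, -0.045, -0.024], 'gripper_force': 0.0, 'width': 51.53}
```

>>> step_arm:
  commands: [0,0,0,0,0,0,0,0,0,0,0,0,0,0,0,0,0,0,0,0,0,0,0,0,0,0,0,0,0,0,0,0,0,0,0,0,0,0,0,0,0,0,0,0,0,0,0,0,0,0,0,0,0,0,0,0]

```text
clock: 2.95
eef_pos: [467.1, 186.3, 111.2]
tool_rot: [3.141, -0.001, 1.534]
force: [-1.5, 0.2, 6.9]
width: 11.3
gripper_force: 58.9
```

>>> step_arm:
  commands: [0,0,-3,0,0,0,0,0,0,-6,0,0,0,0,0,0,-10,0,0,0,0,0,0,-14,0,0,0,0,0,0,-17,0,0,0,0,0,0,-17,0,0,0,0,0,0,-17,0,0,0,0,0,0,-17,0,0,0,0]

```text
clock: 3.75
eef_pos: [465.6, 185.6, 278.7]
tool_rot: [-3.138, 0.001, 1.534]
force: [0.2, 0.6, -3.2]
width: 11.5
gripper_force: 59.4
```

```bash
python3 - <<'E'
from h import *
s=st(); grab('wrist','w2')
d=grab('top','t2'); w=cloud(d);z=w[...,2]
E
```

```text
{'clock': 3.75, 'qpos': [-0.75, 0.386, 0.44, 1.867, -0.201, 0.935, -0.255], 'eef_pos': [465.647, 185.577, 278.698], 'tool_rot': [-3.138, 0.001, 1.534], 'force': [0.247, 0.604, -3.207], 'torque': [-0.056, 0.022, 0.006], 'gripper_force': 59.444, 'width': 11.53}
```

View pics/w2.png

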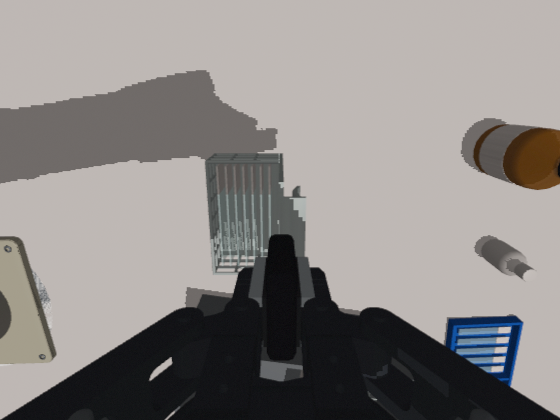

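>>> step_arm:
  commands: [-3,0.2,0,0,0,0.03,0,-7,0.5,0,0,0,0.06,0,-11,0.8,0,0,0,0.09,0,-15,1.1,0,0,0,0.12,0,-19,1.4,0,0,0,0.153,0,-23,1.8,0,0,0,0.153,0,-26.5,2.1,0,0,0,0.153,0,-29,2.3,0,0,0,0.153,0,-30.2,2.45,0,0,0,0.153,0,-30.5,2.47,0,0,0,0.153,0]

```text
clock: 4.85
eef_pos: [480.0, -120.9, 279.6]
tool_rot: [-3.14, 0.0, 1.378]
force: [-0.3, 0.2, -2.7]
width: 11.8
gripper_force: 59.4
```

>>> step_arm:
  commands: [0,0,0,0,0,0,0,0,0,0,0,0,0,0,0,0,0,0,0,0,0,0,0,0,0,0,0,0]

```text
clock: 5.25
eef_pos: [480.5, -118.7, 280.3]
tool_rot: [-3.141, -0.0, 1.383]
force: [0.2, 0.1, -3.2]
width: 11.1
gripper_force: 59.4
```

```bash
python3 - <<'E'
from h import *
s=st(); d=grab('wrist','w3'); grab('side','s3'); w=cloud(d); im=d['image'].astype(int); z=w[...,2]
c=np.array([474.8,-119]);a=np.radians(-10.9);Rt=np.array([[np.cos(a),-np.sin(a)],[np.sin(a),np.cos(a)]])
l=(w[...,:2]-c)@Rt
print('tcp tf',(s['eef_pos'][:2]-c)@Rt)
m=(z>112)&(z<123)&(abs(l[...,0]-14)<15)&(abs(l[...,1])<80)&(im.min(-1)>90)
L=l[m]; print(len(L),L.mean(0),np.percentile(L[:,0],[3,97]),np.polyfit(L[:,1],L[:,0],1),z[m].mean())
g=(z>255)&(z<275)&(np.abs(l[...,0])<40)&(abs(l[...,1])<60);G=l[g];print('lip',len(G),np.percentile(G,[2,98],axis=0),cv2.minAreaRect(G.astype(np.float32)),np.median(z[g]))
E
```

```text
{'clock': 5.25, 'qpos': [-0.198, 0.386, 0.535, 1.885, -0.241, 0.935, 0.261], 'eef_pos': [480.523, -118.687, 280.257], 'tool_rot': [-3.141, -0.0, 1.383], 'force': [0.249, 0.054, -3.243], 'torque': [-0.035, 0.001, -0.023], 'gripper_force': 59.366, 'width': 11.132}
tcp tf [5.56074975 1.38947835]
599 [15.3779206 40.5677229] [12.51142743 18.21514861] [7.78509518e-03 1.50620970e+01] 117.79211999090143
lip 1402 [[ 4.9788623   5.55537647]
 [18.06415098 43.37613838]] ((11.65237808227539, 24.032033920288086), (13.381939888000488, 40.21565628051758), 0.15837261080741882) 266.3401502825998
```

View pics/w3.png

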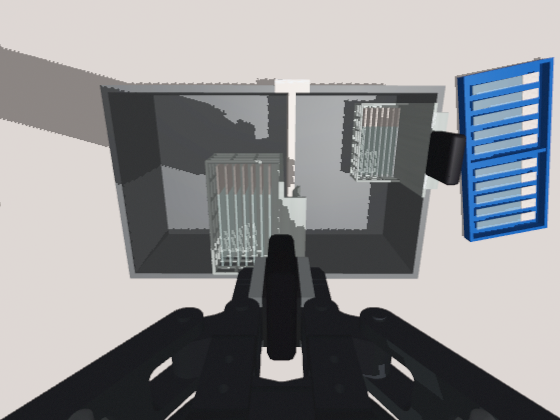

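The wrist view shows the basket square to the trough, lip (292,215) just left of the divider (292,140 beyond). I lower to just above hooking height, 5 mm short of the divider, then feel.

>>> step_arm:
  commands: [0,0,2,0,0,0,0,0,0,4,0,0,0,0,0,0,6,0,0,0,0,0,0,8,0,0,0,0,0,0,9.5,0,0,0,0,0,0,10.7,0,0,0,0,0,0,11.3,0,0,0,0,0,0,11.5,0,0,0,0,0,0,11.5,0,0,0,0,0,0,11.5,0,0,0,0]

```text
clock: 6.35
eef_pos: [480.9, -120.0, 165.9]
tool_rot: [3.14, -0.0, 1.381]
force: [-0.1, 0.3, -2.6]
width: 11.1
gripper_force: 59.3
```

>>> step_arm:
  commands: [0,0.1,0,0,0,0,0,0,0.2,0,0,0,0,0,0,0.3,0,0,0,0,0,0,0.3,0,0,0,0,0,0,0.3,0,0,0,0,0,0,0.3,0,0,0,0,0]

```text
clock: 6.95
eef_pos: [483.3, -120.3, 165.3]
tool_rot: [-3.141, -0.0, 1.381]
force: [-0.1, -0.9, -3.2]
width: 11.3
gripper_force: 59.4
```

>>> step_arm:
  commands: [0,0.05,0,0,0,0,0,0,0.1,0,0,0,0,0,0,0.1,0,0,0,0,0,0,0.1,0,0,0,0,0]

```text
clock: 7.35
eef_pos: [484.4, -120.6, 165.3]
tool_rot: [-3.142, 0.0, 1.381]
force: [0.0, 0.4, -2.8]
width: 11.2
gripper_force: 59.4
```

>>> step_arm:
  commands: [0,0.05,0,0,0,0,0,0,0.1,0,0,0,0,0,0,0.1,0,0,0,0,0,0,0.1,0,0,0,0,0]

```text
clock: 7.75
eef_pos: [485.3, -120.7, 165.3]
tool_rot: [-3.142, -0.0, 1.381]
force: [0.1, 0.4, -2.8]
width: 11.4
gripper_force: 59.4
```

>>> step_arm:
  commands: [0,0.05,0,0,0,0,0,0,0.1,0,0,0,0,0,0,0.1,0,0,0,0,0,0,0.1,0,0,0,0,0]

```text
clock: 8.15
eef_pos: [485.5, -120.8, 165.1]
tool_rot: [-3.14, -0.0, 1.381]
force: [-3.1, 0.6, -3.3]
width: 10.9
gripper_force: 59.4
```

Contact felt (−3.1 N). Backing off 1 mm and lowering.

>>> step_arm:
  commands: [0,-0.1,0,0,0,0,0,0,-0.19,0,0,0,0,0,0,-0.19,0.3,0,0,0,0,0,-0.19,0.6,0,0,0,0,0,-0.19,0.9,0,0,0,0,0,-0.19,1.2,0,0,0,0,0,-0.19,1.2,0,0,0,0,0,-0.19,1.2,0,0,0,0]

```text
clock: 8.95
eef_pos: [484.7, -120.7, 153.2]
tool_rot: [3.141, 0.0, 1.381]
force: [1.1, 0.6, -3.4]
width: 11.1
gripper_force: 59.4
```

>>> step_arm:
  commands: [0,0,0.2,0,0,0,0,0,0,0.4,0,0,0,0,0,0,0.4,0,0,0,0,0,0,0.4,0,0,0,0]

```text
clock: 9.35
eef_pos: [485.2, -120.8, 149.5]
tool_rot: [3.14, 0.0, 1.381]
force: [1.9, -1.3, -1.7]
width: 11.4
gripper_force: 59.7
```

```bash
python3 - <<'E'
from h import *
st(); d=grab('side','s5')
cv2.imwrite('pics/s5c.png',cv2.resize(d['image'][180:350,130:300,::-1],None,fx=3.5,fy=3.5,interpolation=cv2.INTER_CUBIC))
E
```

```text
{'clock': 9.35, 'qpos': [-0.096, 0.573, 0.419, 2.022, -0.388, 0.622, 0.393], 'eef_pos': [485.155, -120.817, 149.518], 'tool_rot': [3.14, 0.0, 1.381], 'force': [1.941, -1.311, -1.676], 'torque': [-0.108, -0.497, 0.032], 'gripper_force': 59.745, 'width': 11.352}
```

View pics/s5c.png

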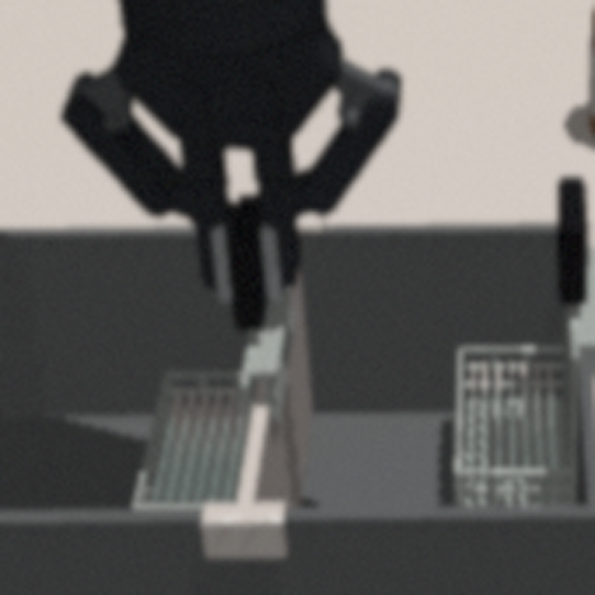

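The crop shows the tongue (265,370) straddling the divider, and the force pattern (small +x pull) agrees. Pressing on gently.

>>> step_arm:
  commands: [0,0.03,0.1,0,0,0,0,0,0.03,0.2,0,0,0,0,0,0.03,0.3,0,0,0,0,0,0.03,0.4,0,0,0,0,0,0.03,0.4,0,0,0,0,0,0.03,0.4,0,0,0,0]

```text
clock: 10.0
eef_pos: [485.2, -120.8, 145.9]
tool_rot: [3.14, -0.0, 1.381]
force: [0.2, -0.2, 6.5]
width: 11.3
gripper_force: 60.8
```

>>> step_arm:
  commands: [0,0,0.1,0,0,0,0,0,0,0.2,0,0,0,0,0,0,0.3,0,0,0,0,0,0,0.4,0,0,0,0,0,0,0.4,0,0,0,0,0,0,0.4,0,0,0,0]

```text
clock: 10.6
eef_pos: [485.1, -120.8, 141.7]
tool_rot: [3.141, -0.0, 1.381]
force: [1.5, 0.4, 5.9]
width: 11.4
gripper_force: 60.7
```

>>> step_arm:
  commands: [0,0,0.15,0,0,0,0,0,0,0.3,0,0,0,0,0,0,0.45,0,0,0,0,0,0,0.6,0,0,0,0,0,0,0.6,0,0,0,0,0,0,0.6,0,0,0,0]

```text
clock: 11.2
eef_pos: [485.2, -120.8, 135.5]
tool_rot: [3.141, 0.0, 1.381]
force: [2.4, -0.5, 3.7]
width: 11.3
gripper_force: 60.6
```

>>> step_arm:
  commands: [0,0,0.05,0,0,0,0,0,0,0.1,0,0,0,0,0,0,0.15,0,0,0,0,0,0,0.15,0,0,0,0,0,0,0.15,0,0,0,0]

```text
clock: 11.7
eef_pos: [485.1, -120.8, 134.2]
tool_rot: [3.141, -0.0, 1.381]
force: [1.1, -0.7, 6.3]
width: 11.1
gripper_force: 61.0
```

>>> step_arm:
  commands: [0,0,0.05,0,0,0,0,0,0,0.1,0,0,0,0,0,0,0.1,0,0,0,0,0,0,0.1,0,0,0,0]

```text
clock: 12.1
eef_pos: [485.2, -120.8, 134.1]
tool_rot: [3.14, -0.001, 1.381]
force: [-0.7, 0.5, 15.3]
width: 11.1
gripper_force: 62.6
```

>>> step_arm:
  commands: [0,0,0.05,0,0,0,0,0,0,0.1,0,0,0,0,0,0,0.1,0,0,0,0,0,0,0.1,0,0,0,0]

```text
clock: 12.5
eef_pos: [485.2, -120.8, 134.1]
tool_rot: [3.14, -0.001, 1.381]
force: [-4.3, 0.8, 26.2]
width: 11.3
gripper_force: 64.1
```

Steep rise at the seat: home. Easing the press, then sliding towards the tap wall.

>>> step_arm:
  commands: [0,0,-0.15,0,0,0,0,-0.2,0,-0.15,0,0,0,0,-0.4,0,-0.15,0,0,0,0,-0.7,0,-0.15,0,0,0,0,-1.0,0,-0.15,0,0,0,0,-1.0,0,-0.15,0,0,0,0]

```text
clock: 13.1
eef_pos: [484.5, -124.3, 134.3]
tool_rot: [-3.141, -0.009, 1.384]
force: [2.4, 14.0, 17.5]
width: 11.0
gripper_force: 62.4
```

>>> step_arm:
  commands: [-0.3,0,0,0,0,0,0,-0.6,0,0,0,0,0,0,-0.9,0,0,0,0,0,0,-1.2,0,0,0,0,0,0,-1.5,0,0,0,0,0,0,-1.8,0,0,0,0,0,0,-2.0,0,0,0,0,0,0,-2.0,0,0,0,0,0,0]

```text
clock: 13.9
eef_pos: [480.8, -143.6, 134.3]
tool_rot: [-3.141, -0.009, 1.384]
force: [2.6, 15.0, 18.2]
width: 11.1
gripper_force: 62.6
```

>>> step_arm:
  commands: [-0.3,0,-0.08,0,0,0,0,-0.6,0,-0.08,0,0,0,0,-0.9,0,-0.08,0,0,0,0,-1.2,0,-0.08,0,0,0,0,-1.5,0,-0.08,0,0,0,0,-1.7,0,-0.08,0,0,0,0,-1.7,0,-0.08,0,0,0,0]

```text
clock: 14.6
eef_pos: [477.3, -161.7, 134.3]
tool_rot: [-3.141, -0.007, 1.384]
force: [4.3, 10.2, 9.8]
width: 11.4
gripper_force: 61.2
```

```bash
python3 - <<'E'
from h import *
s=st(); d=grab('wrist','w6'); d2=grab('top','t6'); d3=grab('side','s6')
c=np.array([474.8,-119]);a=np.radians(-10.9);Rt=np.array([[np.cos(a),-np.sin(a)],[np.sin(a),np.cos(a)]])
print('tcp tf',(s['eef_pos'][:2]-c)@Rt)
for q in (d,d2,d3):
    w=cloud(q);z=w[...,2];l=(w[...,:2]-c)@Rt
    g=(z>40)&(z<112)&(l[...,0]>-60)&(l[...,0]<20)&(l[...,1]>-86)&(l[...,1]<10);G=l[g]
    print(len(G),np.percentile(G[:,1],[0.5,2,98,99.5]),'wall inner',np.percentile(l[(z>60)&(z<100)&(l[...,1]<-84)&(l[...,1]>-93)&(abs(l[...,0])<130)][:,1],[50]) )
cv2.imwrite('pics/w6c.png',np.hstack([d['image'],cv2.resize(d3['image'][180:350,130:300],(420,420))])[:,:,::-1][:, :800] if 0 else cv2.resize(np.hstack([d['image'],cv2.resize(d3['image'][180:350,130:300],(420,420))])[:,:,::-1],(800,343)))
E
```

```text
{'clock': 14.6, 'qpos': [0.017, 0.599, 0.385, 2.021, -0.4, 0.596, 0.49], 'eef_pos': [477.26, -161.713, 134.332], 'tool_rot': [-3.141, -0.007, 1.384], 'force': [4.27, 10.223, 9.825], 'torque': [2.295, -1.058, -0.068], 'gripper_force': 61.248, 'width': 11.418}
tcp tf [ 10.49261322 -41.47763873]
3659 [-83.28828478 -82.51130693   1.73020526   1.95312669] wall inner [-88.88138318]
337 [-63.92394375 -60.10408143   6.10520502   8.91032576] wall inner [-89.21785308]
258 [-75.79375674 -72.54314446   7.35228135   9.04073713] wall inner [-92.67407037]
```

View pics/w6c.png

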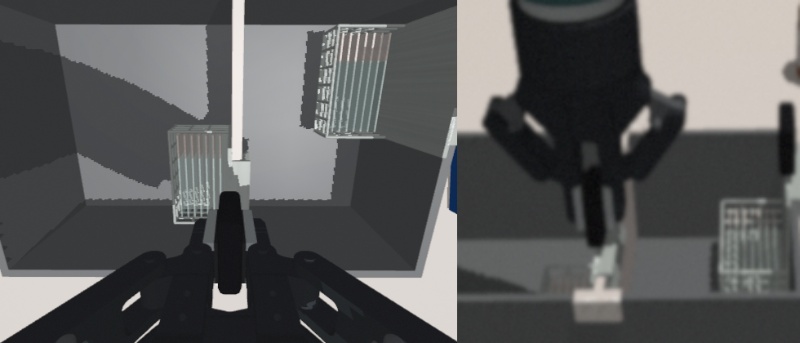

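The view shows the basket seated on the divider, square, about 4–5 mm from the tap wall. Closing in with small steps.

>>> step_arm:
  commands: [-0.15,0,0,0,0,0,0,-0.3,0,0,0,0,0,0,-0.35,0,0,0,0,0,0,-0.35,0,0,0,0,0,0]

```text
clock: 15.15
eef_pos: [476.7, -164.7, 134.3]
tool_rot: [-3.141, -0.008, 1.384]
force: [4.2, 11.4, 10.4]
width: 11.0
gripper_force: 61.4
```

>>> step_arm:
  commands: [-0.1,0,0,0,0,0,0,-0.1,0,0,0,0,0,0,-0.1,0,0,0,0,0,0]

```text
clock: 15.45
eef_pos: [476.5, -165.6, 134.3]
tool_rot: [-3.141, -0.008, 1.384]
force: [4.5, 12.0, 10.7]
width: 10.9
gripper_force: 61.4
```

>>> step_arm:
  commands: [-0.1,0,0,0,0,0,0,-0.1,0,0,0,0,0,0,-0.1,0,0,0,0,0,0]

```text
clock: 15.75
eef_pos: [476.5, -165.9, 134.3]
tool_rot: [-3.141, -0.009, 1.384]
force: [3.6, 12.7, 10.1]
width: 11.4
gripper_force: 61.5
```

>>> step_arm:
  commands: [-0.1,0,0,0,0,0,0,-0.1,0,0,0,0,0,0,-0.1,0,0,0,0,0,0]

```text
clock: 16.05
eef_pos: [476.5, -166.1, 134.4]
tool_rot: [-3.141, -0.01, 1.385]
force: [5.3, 14.7, 11.6]
width: 11.3
gripper_force: 61.7
```

>>> step_arm:
  commands: [-0.1,0,0,0,0,0,0,-0.1,0,0,0,0,0,0,-0.1,0,0,0,0,0,0]

```text
clock: 16.35
eef_pos: [476.4, -166.1, 134.4]
tool_rot: [-3.14, -0.011, 1.385]
force: [5.0, 17.1, 11.5]
width: 11.4
gripper_force: 61.8
```

Against the wall. Unloading the side force, then releasing.

>>> step_arm:
  commands: [0.2,0,0,0,0,0,0,0.4,0,0,0,0,0,0,0.55,0,0,0,0,0,0,0.55,0,0,0,0,0,0]

```text
clock: 16.75
eef_pos: [476.5, -165.8, 134.3]
tool_rot: [3.142, -0.004, 1.383]
force: [2.6, 6.8, 8.4]
width: 11.6
gripper_force: 61.0
```

>>> step_arm:
  commands: [0.15,0,-0.05,0,0,0,0,0.25,0,-0.05,0,0,0,0,0.25,0,-0.05,0,0,0,0]

```text
clock: 17.05
eef_pos: [476.5, -165.7, 134.3]
tool_rot: [3.141, -0.0, 1.381]
force: [5.0, 1.8, -2.3]
width: 11.4
gripper_force: 59.7
```

>>> step_arm:
  commands: [0,0,0,0,0,0,0.15,0,0,0,0,0,0,0.3,0,0,0,0,0,0,0.4,0,0,0,0,0,0,0.45,0,0,0,0,0,0,0.45,0,0,0,0,0,0,0.45]

```text
clock: 17.65
eef_pos: [475.6, -166.5, 134.5]
tool_rot: [-3.141, 0.0, 1.38]
force: [-0.5, -0.2, 0.6]
width: 38.3
gripper_force: 0.0
```

```bash
python3 - <<'E'
from h import *
s=st(); d=grab('wrist','w7'); d2=grab('side','s7')
c=np.array([474.8,-119]);a=np.radians(-10.9);Rt=np.array([[np.cos(a),-np.sin(a)],[np.sin(a),np.cos(a)]])
w=cloud(d);z=w[...,2];l=(w[...,:2]-c)@Rt
g=(z>40)&(z<112)&(l[...,0]>-60)&(l[...,0]<20)&(l[...,1]>-87.5)&(l[...,1]<10);G=l[g]
print(len(G),np.percentile(G[:,1],[0.5,2,98,99.5]))
for n in('w6','w7'):
  q=load(n);w=cloud(q);z=w[...,2];l=(w[...,:2]-c)@Rt
  g=(z>114)&(z<124)&(l[...,0]>6)&(l[...,0]<26)&(l[...,1]>-82)&(l[...,1]<-5)
  print(n,'lip top z',np.percentile(z[g],[20,50,80]),g.sum())
E
```

```text
{'clock': 17.65, 'qpos': [0.018, 0.599, 0.391, 2.022, -0.395, 0.594, 0.488], 'eef_pos': [475.63, -166.451, 134.55], 'tool_rot': [-3.141, 0.0, 1.38], 'force': [-0.544, -0.187, 0.645], 'torque': [0.011, 0.007, -0.031], 'gripper_force': 0.0, 'width': 38.348}
3597 [-87.30450437 -86.74706095  -2.79963969   0.68023334]
w6 lip top z [120.10236436 120.67243047 121.22045056] 1359
w7 lip top z [119.79123499 120.39711214 120.92979489] 1893
```

Side at the wall, lip down. Retracting upward.

>>> step_arm:
  commands: [0,0,-2,0,0,0,0.45,0,0,-5,0,0,0,0.45,0,0,-9,0,0,0,0.45,0,0,-13,0,0,0,0.45,0,0,-15,0,0,0,0.45,0,0,-15,0,0,0,0.45,0,0,-15,0,0,0,0.45,0,0,-15,0,0,0,0.45]

```text
clock: 18.55
eef_pos: [475.1, -165.8, 283.3]
tool_rot: [-3.139, -0.0, 1.381]
force: [0.4, 0.5, -0.4]
width: 38.4
gripper_force: 0.0
```

```bash
python3 - <<'E'
from h import *
s=st(); d=grab('wrist','w8')
c=np.array([474.8,-119]);a=np.radians(-10.9);Rt=np.array([[np.cos(a),-np.sin(a)],[np.sin(a),np.cos(a)]])
w=cloud(d);z=w[...,2];l=(w[...,:2]-c)@Rt
B=(l[...,0]>-70)&(l[...,0]<30)&(l[...,1]<15)
for n,z0,z1,ylo in(('grip top',166,174,-86),('lip flat',118.5,124,-88),('cage',30,112,-88)):
    g=B&(z>z0)&(z<z1)&(l[...,1]>ylo); G=l[g]; print(n,g.sum(),np.percentile(G,[1,99],axis=0).round(1).tolist(),np.median(z[g]),cv2.minAreaRect(G.astype(np.float32)) if g.sum() else 0)
g=(z>112)&(z<123)&(abs(l[...,0]-15)<5)&(l[...,1]>5)&(l[...,1]<70);print('div z',np.median(z[g]),g.sum())
E
```

```text
{'clock': 18.55, 'qpos': [-0.095, 0.396, 0.529, 1.858, -0.241, 0.954, 0.351], 'eef_pos': [475.121, -165.801, 283.336], 'tool_rot': [-3.139, -0.0, 1.381], 'force': [0.423, 0.466, -0.429], 'torque': [-0.013, -0.002, -0.002], 'gripper_force': 0.0, 'width': 38.44}
grip top 644 [[6.0, -64.5], [16.7, -26.3]] 169.60083976956483 ((10.99211311340332, -45.4964599609375), (11.237616539001465, 39.05024337768555), 0.5000558495521545)
lip flat 662 [[10.0, -86.0], [23.4, 11.4]] 120.39242475543062 ((16.790302276611328, -36.61567687988281), (13.484053611755371, 102.45110321044922), 0.07724703848361969)
cage 1595 [[-39.5, -87.6], [12.1, -2.7]] 50.466179178647224 ((-8.109516143798828, -45.30794143676758), (63.973106384277344, 85.37589263916016), 0.015481522306799889)
div z 117.76087272880764 542
```

View pics/w8.png

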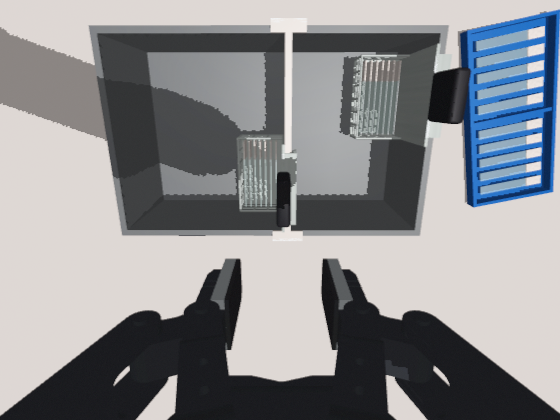

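The view shows the basket hooked on the divider at (285,195), against the tap wall and clear of the gripper. The grip top measures 169.6 mm against an expected 170, and it is square within 0.5°. Handing in.

```bash
python3 -c "
from cell import ctrl
print(ctrl.finish_job())"
```

```text
the job is handed in; nothing more can be done
None
```

The basket hangs fully home on the divider, against the tap-side wall as far as my measurements show, with the gripper clear; the job is handed in at about 18.6 s, but the hand-in returned no verdict.

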